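Open the carton gauge to its stop

TASK

Open the carton gauge on the bench out to its set stop for the next carton size: with closed fingertips press down the spring pad in the middle of the slider to free its brake, keep it pressed while you push the slider along the rail until it rests against the stop block, then let the pad come up so that the slider locks there. Do not force the slider along while the pad is up, do not shove the clamped stop out of its place, and leave the carton in the gauge and everything else on the bench where it stands; nothing is to be picked up.

Things in the scene. Friction and masses are not known exactly. Their poses are not given: they have to be found in the camera images.
- gauge: aluminium carton gauge fixed to the bench: a channel rail 430 mm long, 78 mm wide, 22 mm high with black end caps, tick marks along the robot's side, and a fixed jaw blade near its right end that sticks out 117 mm on the far side, 52 mm high. Origin at the middle of its underside, on the bench; y runs along the rail towards the stop (about to the robot's left), x across it away from the robot, z up
- slider (a joint): position of the slider along the rail (m), grows towards the stop. The slider is an aluminium saddle 100 mm long (along the rail) and 68 mm wide, with a raised rib across each end (16 mm thick, top 52 mm above the bench) and between the ribs the black release pad; its jaw blade sticks out 117 mm on the far side at the right end. A spring brake holds it against about 30 N; with the pad down it needs 2 to 5 N. It has no return spring and stays where it is left
- pad (a joint): how far the release pad is pressed down (m): 0 up (braked), 0.006 fully down. The brake is free from about 0.0015; the spring takes about 11 N to start and 13 N fully down, where the pad meets a hard bottom, and lifts the pad when let go
- pad_top (a point): centre of the top of the release pad: ribbed black plate in the middle of the slider, 62 mm along the rail, 46 mm across, its top 44 mm above the bench when up. The slider's end ribs rise 8 mm above it, 33 mm to either side along the rail, so a fingertip on the pad can push against a rib
- slider_face (a point): middle of the slider's end face that meets the stop, 50 mm along the rail from the pad's centre, 40 mm above the bench
- stop_face (a point): middle of the stop's face that meets the slider, 40 mm above the bench, on a dark bumper plate 40 mm wide. The stop is a small aluminium block on the rail, 24 mm long, 64 mm wide, top 49 mm above the bench, with a round black clamp screw and a small steel pointer on the robot's side. It is clamped: it gives way only above about 60 N. The slider is home when slider_face meets stop_face
- carton_in_gauge: small plain carton, 75x48x32 mm, standing loose between the gauge's two jaws; origin at the centre of its underside
- marker: black marker pen, 138 mm long, 11 mm thick, lying on the robot's side of the gauge, along it; origin underneath its middle
- note_pad: yellow note block 77x77x29 mm on the robot's side of the gauge; origin at the centre of its underside
- tall_carton: carton 66x132x100 mm, to the right; origin at the centre of its underside
- long_carton: carton 55x120x45 mm, to the left; origin at the centre of its underside
- pot_of_pens: round pen pot, 78 mm wide, 165 mm high with its pens, to the right; origin at the centre of its underside
- bench_stapler: stapler 36x145x42 mm, front left; origin at the centre of its underside
- tape_ring: ring of tape 68 mm wide, 26 mm high, lying flat front right; origin at the centre of its underside

How it is judged (in metres and radians):
On the way, in this order (a step that is already met when the one before it is completed fails the run):
1. the pad is pressed down while the slider is still near where it started (value of joint pad above 0.002 m and distance of slider_face from where it was at the start of the episode below 0.03 m), for 0.1 s.
2. the slider, its pad still down, is brought against the stop (value of joint pad above 0.001 m and distance between slider_face and stop_face below 0.004 m), for 0.1 s.
At the end, for the whole second after the job is handed in: The slider's end face is within 4 mm of the stop's face and at rest, the pad is up again (less than 1 mm down), and the stop is within 4 mm of where it was (distance between slider_face and stop_face below 0.004 m and value of joint pad below 0.001 m and velocity of joint slider between -0.005 and 0.005 m/s and distance of stop_face from where it was at the start of the episode below 0.004 m); the robot touches nothing.
It fails at once if the slider was forced along, more than 5 mm from its start and not at the stop, with its pad up (value of joint pad below 0.0005 m and distance of slider_face from where it was at the start of the episode above 0.005 m and not (distance between slider_face and stop_face below 0.004 m) and (velocity of joint slider above 0.015 m/s or velocity of joint slider below -0.015 m/s)).
It fails at once if the stop was shoved more than 6 mm (distance of stop_face from where it was at the start of the episode above 0.006 m).
It fails at once if a thing on the bench was picked up, or knocked more than 20 mm from its place (distance of any of carton_in_gauge, marker, note_pad, tall_carton, long_carton, pot_of_pens, bench_stapler, tape_ring from where it was at the start of the episode above 0.02 m).
It also fails if it takes over 37 s, if anything falls off the work surface, if the arm or the gripper's body presses on something with over 40 N, if the wrist force passes 120 N, or if a joint passes its speed limit or range.

ROBOT

A 7-joint arm with a two-finger parallel gripper is mounted at the origin on a cart in front of the work surface, level with it; the furniture and walls round the work are solid. World frame = base frame: x ahead of the robot, y to its left, z up, the work surface at z = 0. Lengths are in mm, angles in rad, forces in N, time in s.
With the tool pointing down it reaches from about 400 to 900 mm from the base axis. Payload 5.6 kg.
Tool frame: the origin (TCP) lies midway between the tips of the shut fingers; the grasp point (between the pads) lies 19 mm behind it; z points along the fingers, y is the line along which they close (so a half turn about z gives the same grasp; the last joint's range is limited). The gripper opens to 92 mm and grips with 3 to 60 N. Pads are 20 mm wide; open, the fingers measure 128 mm over their backs; the gripper's body (75 mm by 189 mm) begins 69 mm behind the grasp point.
Start: joints at [1.121, 0.468, -0.012, 1.603, 0.006, 1.071, -0.056], TCP at [257.148, -596.979, 214.592] pointing down, gripper open.
Joint ranges: [-2.53, 2.53], [-0.31, 2.02], [-1.57, 1.55], [0.28, 2.44], [-1.29, 4.43], [0.15, 1.84], [-2.92, 2.92]. Speed limits (rad/s): [2.57, 2.57, 3.14, 3.14, 3.14, 3.14, 3.14].

INTERFACE

Orientations are given as a rotation vector (axis times angle).
In Python, from cell import robot, grip, kin, viewer gives the robot as it stands. Calls block until the motion is done:
- robot.movep(position, orientation): joint-space move of the TCP to a pose.
- robot.servo_line(position, feed=150, rotation=None): straight line of the TCP; rotation=None keeps the orientation; feed is the mean speed in mm/s.
- robot.goto_joints(angles): joint-space move.
- grip(opening, newtons=None): opening from 0.0 (shut) to 1.0 (fully open); newtons is the grip in N (None keeps the last); returns when the fingers have stopped.
- robot.hold(seconds).
- kin.ik(position, orientation): joint angles nearest the present ones, or None.
- robot.observe(): the state.
- viewer.read_camera(name): name is "scene" or "top" or "wrist"; returns the picture (400x640x3 uint8, red, green, blue); there is no depth.
- viewer.camera_info(name): a dict with "camera_matrix" (3x3 intrinsics, pixels), "R" (3x3) and "t" (3): a world point X has camera coordinates R X + t. Camera axes: x right, y down, z forward; pixel columns grow to the right and rows downward; lengths in mm; the calibration is good to about 2 mm. The wrist camera is an equidistant fisheye: a pixel r from the principal point sees the ray r / f radians off the axis. A picture is of the moment at which its call begins: read the wrist's pose just before it. camera_info takes no time and is no camera call; for the wrist camera it gives the pose at the moment of the call.
A pose or a line that the arm cannot do raises robot.IKError and nothing moves.
- robot.job_done(): hands the job in; it is judged then, once.
Trained networks look in the newest picture that a camera, given by its name, has taken for a name from the list of things; names that differ only in an ending like _2 or _b are one class to them, and where a whole thing is asked for, a point or a joint stands for the part that bears it (a point fixed in the world has none). Each returns a list of dicts, best first, with "confidence" (0 to 1); they miss things now and then, are a little off and sometimes report something else, mostly with a low value. They report only what shows in the picture. A call takes as long as a camera call.
- viewer.silhouettes(name, camera): "mask" (400x640 bool, what is visible of it).
- viewer.pinpoint(name, camera): "at" ([x, y, z] in mm, in the coordinates of the camera as it stood for that picture, good to about 4 mm: a listed point, or the origin of a listed thing).
The state is a dict: "t": time; "joints": joint angles; "joint_velocities": joint speeds; "joint_torque": joint torques, N m; "tcp_pos": TCP position; "tcp_rot": TCP orientation; "contact_force": force on the tool from outside, world axes, zero at the start; "wrist_torque": the same for the moment, N m; "grip_width": opening from 0.0 (shut) to 1.0 (fully open); "grip_force": force on a finger pad.
Only numpy, scipy, OpenCV 4.12 (cv2) and the standard library are available. Lean on these libraries where they do the work, as an engineer would, in place of code of your own. Each camera call takes 0.05 s, during which the arm holds its last target. There are 200 camera calls.

## Working session

There is one attempt and no reset: what is moved stays moved. The work goes in short steps, each a Python script; the robot and the scene stay as the last script left them, time stands still between calls to the robot, and variables do not carry over. Pictures are saved under pics/ and viewed, at most 10 in all, crops included, and the job is handed in when it is done.

```bash
mkdir -p pics; ls; cat > h.py <<'E'
import numpy as np, cv2
from cell import robot, grip, kin, viewer
def world(p,ci): return np.array(ci["R"]).T@(np.array(p)-np.array(ci["t"]))
def save(im,f): cv2.imwrite("pics/"+f,im[:,:,::-1])
E
python3 - <<'E'
from h import *
for c in ("top","scene"):
    im=viewer.read_camera(c); save(im,c+"0.png"); ci=viewer.camera_info(c)
    for n in ("pad_top","slider_face","stop_face","gauge","carton_in_gauge","long_carton","pot_of_pens","tall_carton"):
        for d in viewer.pinpoint(n,c)[:2]: print(c,n,round(d["confidence"],2),world(d["at"],ci).round(1))
s=robot.observe(); print(s["t"],s["tcp_pos"],s["tcp_rot"],s["contact_force"])
E
```

```text
pics
top pad_top 0.66 [540.3 -79.1  39.3]
top slider_face 0.81 [540.9 -29.1  38.9]
top stop_face 0.55 [550.4  40.6  38.8]
top stop_face 0.37 [ 654.5 -419.2   -1.2]
top gauge 0.68 [543.7 -54.1  -1.7]
top carton_in_gauge 0.68 [ 6.115e+02 -2.267e+02 -3.000e-01]
top carton_in_gauge 0.54 [ 513.8 -471.3    2.4]
top long_carton 0.78 [551.4 400.5   3.2]
top pot_of_pens 0.73 [ 655.1 -415.3   -4.5]
top pot_of_pens 0.27 [ 4.554e+02 -3.340e+01 -3.000e-01]
top tall_carton 0.78 [ 516.2 -471.5    2.9]
scene pad_top 0.57 [545.2 -82.1  44.9]
scene slider_face 0.88 [550.5 -33.2  43.2]
scene stop_face 0.78 [555.1  32.7  43.4]
scene gauge 0.81 [544.8 -56.1  -0.7]
scene carton_in_gauge 0.65 [ 428.5 -203.4    3.8]
scene carton_in_gauge 0.58 [ 618.1 -228.7    6.5]
scene long_carton 0.63 [553.9 396.9   5.7]
scene pot_of_pens 0.94 [ 657.8 -424.1    4.3]
scene tall_carton 0.78 [ 519.8 -477.4   -0.8]
scene tall_carton 0.68 [546.4 -55.1   2.7]
0.9 [ 257.14047532 -596.96015354  214.59032914] [ 3.07684002e+00  6.34466752e-01 -2.55430349e-05] [-1.07395842 -0.19188872 -0.43449932]
```

View pics/top0.png

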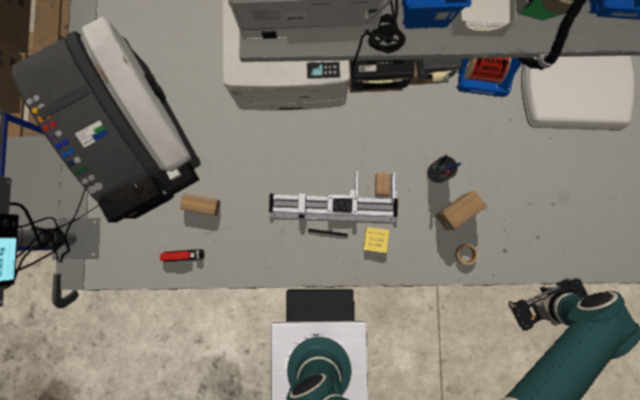

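View pics/scene0.png

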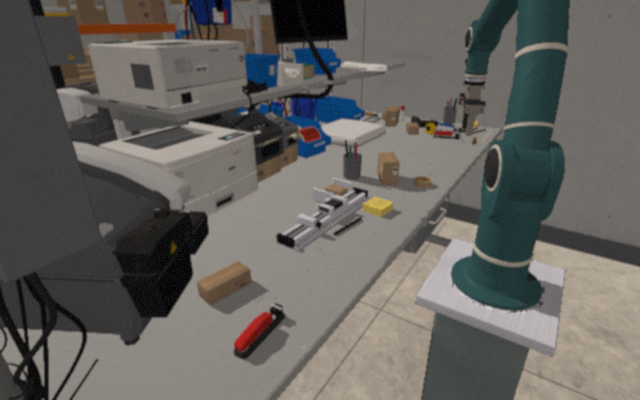

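```bash
python3 - <<'E'
from h import *
ci=viewer.camera_info("top");K=np.array(ci["camera_matrix"])
def px(P):
    q=K@(np.array(ci["R"])@np.array(P,float)+ci["t"]);return (q[:2]/q[2]).round(1)
for P in ([542.5,-80.5,44],[546,-31,40],[553,36.5,40],[544,-55,22],[500,0,22],[600,0,22]):print(P,px(P))
print(np.array(ci["R"]).round(3),ci["t"])
E
```

```text
[542.5, -80.5, 44] [341.5 204.5]
[546, -31, 40] [326.7 203.8]
[553, 36.5, 40] [306.6 202.1]
[544, -55, 22] [333.7 204.8]
[500, 0, 22] [317.7 217.9]
[600, 0, 22] [317.3 188.7]
[[-0.014 -1.    -0.011]
 [-0.994  0.015 -0.105]
 [ 0.105  0.009 -0.994]] [   5.26599849  569.10281551 1342.80293541]
```

The top picture shows the gauge at px (270–397, 205), pad at (342,205), stop at about (303,203) and carton at (384,184). This agrees with the network positions. Next I move over it for a close look.

```bash
python3 - <<'E'
from h import *
from scipy.spatial.transform import Rotation as Ro
best=None
for sgn in (1,-1):
    r=np.pi*np.array([1,sgn,0])/2**.5
    q=kin.ik([535,-60,230],r); print(sgn,None if q is None else np.round(q,2))
    if q is not None and (best is None or abs(q[6])<abs(best[0][6])): best=(q,r)
grip(0.0,20)
robot.movep([535,-60,230],best[1]); 
s=robot.observe();print(s["t"],s["tcp_pos"],s["tcp_rot"],s["contact_force"],s["grip_width"])
ci=viewer.camera_info("wrist"); im=viewer.read_camera("wrist"); save(im,"w1.png")
for n in ("pad_top","slider_face","stop_face","gauge"):
    for d in viewer.pinpoint(n,"wrist")[:2]: print(n,round(d["confidence"],2),world(d["at"],ci).round(1))
np.savez("w1.npz",im=im,**{k:np.array(v) for k,v in ci.items()})
E
```

```text
1 [ 0.52  0.33 -0.57  1.83  0.2   1.04 -0.13]
-1 [-0.93  0.58  1.36  1.91 -0.62  1.17 -2.48]
4.4167 [534.97836989 -61.54431244 229.82196593] [ 2.22428389e+00  2.21846507e+00 -7.46649402e-04] [-0.65457394  0.39548438 -0.4683725 ] 0.0025934316615924577
pad_top 0.7 [542.8 -84.7  46.9]
slider_face 0.84 [544.4 -34.8  38.3]
gauge 0.7 [548.6 -55.3   1.4]
```

View pics/w1.png

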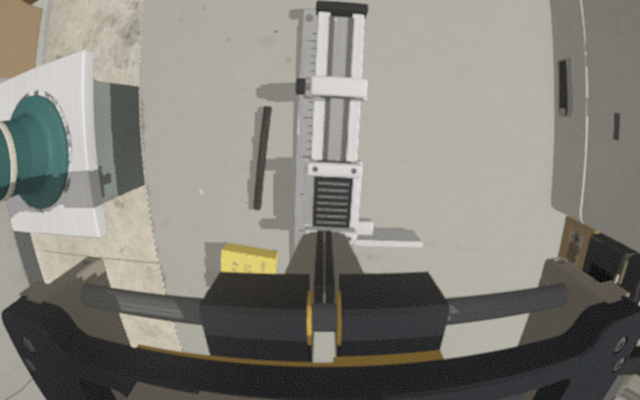

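The wrist picture shows the pad centre at about (333,202), the slider's end face at (335,163), the stop block at (338,78–98) and the rail's black cap at (341,8). I'll convert these pixels to positions.

```bash
python3 - <<'E'
from h import *
d=np.load("w1.npz");K=d["camera_matrix"];R=d["R"];t=d["t"];C=-R.T@t
print(C.round(1))
def ray(u,v,z):
    a=np.array([(u-K[0,2])/K[0,0],(v-K[1,2])/K[1,1]]);r=np.hypot(*a)
    w=R.T@np.append(a/r*np.sin(r),np.cos(r)); return (C+w*(z-C[2])/w[2]).round(1)
for n,u,v,z in (("pad",333,202,44),("padL",333,178,44),("padR",333,227,44),("sliderEdge",335,162,52),("stopnear",339,98,49),("stopfar",339,78,49),("capfarL",318,4,22),("capfarR",367,8,22),("rail L mid",311,50,22),("rail L low",301,225,22)): print(n,ray(u,v,z))
cv2.imwrite("pics/w1c.png",cv2.resize(d["im"][0:260,270:430,::-1],None,fx=2.3,fy=2.3,interpolation=cv2.INTER_CUBIC))
E
```

```text
[534.3  11.1 400.3]
pad [545.1 -84.6  44. ]
padL [545.  -55.5  44. ]
padR [ 545.3 -116.2   44. ]
sliderEdge [547.  -35.6  52. ]
stopnear [551.5  37.   49. ]
stopfar [551.6  60.   49. ]
capfarL [527.8 161.   22. ]
capfarR [588.1 156.8  22. ]
rail L mid [519.3  99.2  22. ]
rail L low [ 504.6 -121.2   22. ]
```

View pics/w1c.png

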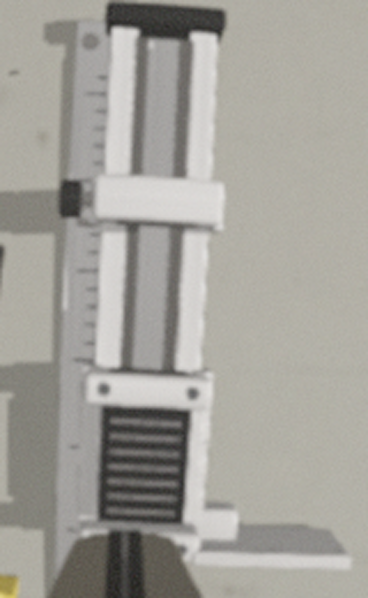

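```bash
python3 - <<'E'
from h import *
u=np.array([0.06,1,0])/np.hypot(.06,1)
p=np.array([545,-84.6,0])+16*u
Z=lambda z:[p[0],p[1],z]
robot.servo_line(Z(100),feed=150); robot.servo_line(Z(52),feed=100)
f0=np.array(robot.observe()["contact_force"]); z=52
while z>40:
    z-=1; robot.servo_line(Z(z),feed=25)
    s=robot.observe(); f=s["contact_force"]-f0
    print(round(s["t"],2),z,s["tcp_pos"].round(1),f.round(1))
    if f[2]>6: break
np.savez("press.npz",f0=f0,z=z,p=p,u=u)
E
```

```text
6.58 51 [546.3 -68.7  51.5] [-0.1  1.6  0.6]
6.83 50 [546.  -68.6  50.1] [ 0.1  1.4 -0.8]
7.08 49 [545.9 -68.6  48.9] [-0.4  2.2 -0.5]
7.33 48 [545.9 -68.6  47.9] [ 0.6  0.8 -0.6]
7.58 47 [545.9 -68.6  46.9] [ 0.1  0.5 -0. ]
7.83 46 [545.9 -68.6  45.9] [-1.   1.  -0.2]
8.07 45 [545.9 -68.6  44.9] [ 0.5  1.4 -0.3]
8.32 44 [546.1 -68.6  44.1] [0.4 0.3 0. ]
8.57 43 [546.1 -68.6  43.2] [-0.5  2.   3.3]
8.82 42 [546.2 -68.6  42.3] [-1.2  1.1  4.7]
9.07 41 [546.2 -68.6  41.5] [-1.3  1.1  5.7]
9.32 40 [546.2 -68.6  40.7] [-2.6  1.   8.3]
```

```bash
python3 - <<'E'
from h import *
d=np.load("press.npz");p=d["p"];z=float(d["z"]);f0=d["f0"]
s=robot.observe();print(s["t"],s["tcp_pos"].round(1),(s["contact_force"]-f0).round(1))
while z>33:
    z-=.7; robot.servo_line([p[0],p[1],z],feed=25)
    s=robot.observe(); f=s["contact_force"]-f0
    print(round(s["t"],2),round(z,1),s["tcp_pos"].round(1),f.round(1))
    if f[2]>12: break
ci=viewer.camera_info("wrist"); im=viewer.read_camera("wrist"); 
cv2.imwrite("pics/w2c.png",cv2.resize(im[20:330,200:460,::-1],None,fx=1.9,fy=1.9,interpolation=cv2.INTER_CUBIC))
np.savez("press.npz",f0=f0,z=z,p=p,u=d["u"])
E
```

```text
9.325 [546.2 -68.6  40.7] [-2.6  1.   8.3]
9.57 39.3 [546.2 -68.6  40.1] [-2.7  1.7  9.4]
9.82 38.6 [546.2 -68.5  39.6] [-1.9  0.8 11.6]
10.07 37.9 [546.2 -68.5  38.9] [-3.3  0.8 11.5]
10.32 37.2 [546.3 -68.6  38.3] [-3.6  1.6 11.6]
10.57 36.5 [546.2 -68.5  37.9] [-3.6  2.  14.7]
```

View pics/w2c.png

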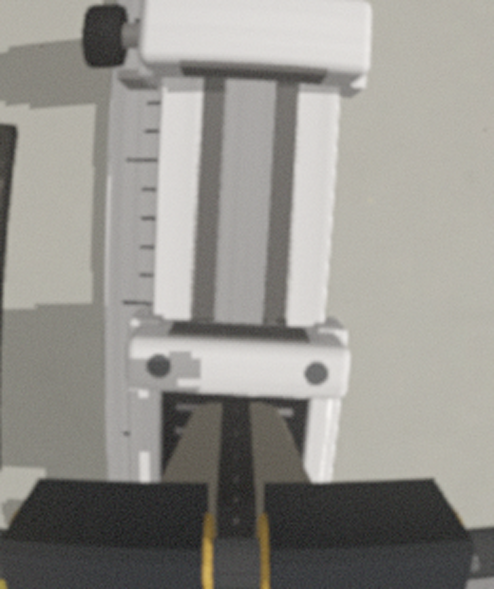

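The picture shows the fingertips on the pad just behind the slider's rib, and the stop is ahead at the top. I'll press until the pad clearly bottoms out, then try a small push.

```bash
python3 - <<'E'
from h import *
d=np.load("press.npz");p=d["p"];z=float(d["z"]);f0=d["f0"];u=d["u"]
while z>33:
    z-=.7; robot.servo_line([p[0],p[1],z],feed=25)
    s=robot.observe(); f=s["contact_force"]-f0
    print(round(s["t"],2),round(z,1),s["tcp_pos"].round(1),f.round(1))
    if f[2]>18: break
a=0
while a<24:
    a+=4; q=p+a*u; robot.servo_line([q[0],q[1],z],feed=25)
    s=robot.observe(); f=s["contact_force"]-f0
    print(round(s["t"],2),a,s["tcp_pos"].round(1),f.round(1))
    if f[1]<-18: break
np.savez("press.npz",f0=f0,z=z,p=p,u=u,a=a)
E
```

```text
10.88 35.8 [546.3 -68.5  37.5] [-4.   1.7 17.8]
11.12 35.1 [546.3 -68.5  37.1] [-5.7  1.2 20.2]
11.43 4 [546.5 -64.7  37.1] [-5.5  0.7 20.5]
11.74 8 [546.7 -60.7  37.1] [-5.4  0.6 20.6]
12.05 12 [546.9 -56.7  37.1] [-5.5  0.4 20.8]
12.36 16 [547.1 -52.6  37.1] [-6.3  0.4 20.6]
12.67 20 [547.3 -48.6  37.1] [-5.8  0.5 19.9]
12.97 24 [547.6 -44.6  37.1] [-6.2  0.7 20.5]
```

```bash
python3 - <<'E'
from h import *
ci=viewer.camera_info("wrist"); im=viewer.read_camera("wrist"); 
for n in ("slider_face","stop_face"):
    for d in viewer.pinpoint(n,"wrist")[:2]: print(n,round(d["confidence"],2),world(d["at"],ci).round(1))
cv2.imwrite("pics/w3c.png",cv2.resize(im[20:330,200:460,::-1],None,fx=1.9,fy=1.9,interpolation=cv2.INTER_CUBIC))
E
```

```text
slider_face 0.8 [548.8  -8.   39.3]
stop_face 0.77 [548.4  40.7  44. ]
```

View pics/w3c.png

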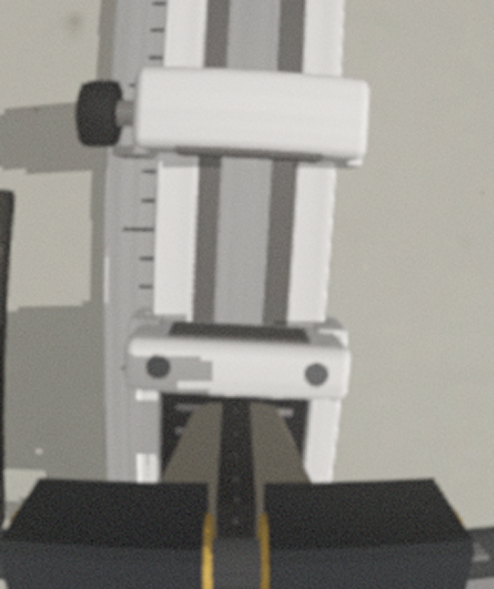

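The slider moves with the fingertips: its rib stays at the same pixels, about (240,365), and the stop has come closer, at (250,112). About 45 mm remain, so I keep going until there is contact.

```bash
python3 - <<'E'
from h import *
d=np.load("press.npz");p=d["p"];z=float(d["z"]);f0=d["f0"];u=d["u"];a=float(d["a"])
a+=36; st=36
while a<95:
    q=p+a*u; robot.servo_line([q[0],q[1],z],feed=30)
    s=robot.observe(); f=s["contact_force"]-f0
    print(round(s["t"],2),a,s["tcp_pos"].round(1),f.round(1))
    if f[1]<-14: break
    a+=2
np.savez("press.npz",f0=f0,z=z,p=p,u=u,a=a)
robot.hold(.2)
ci=viewer.camera_info("wrist"); im=viewer.read_camera("wrist"); 
for n in ("slider_face","stop_face"):
    for d in viewer.pinpoint(n,"wrist")[:1]: print(n,round(d["confidence"],2),world(d["at"],ci).round(1))
cv2.imwrite("pics/w4c.png",cv2.resize(im[20:330,200:460,::-1],None,fx=1.9,fy=1.9,interpolation=cv2.INTER_CUBIC))
E
```

```text
14.47 60.0 [549.4  -8.8  37. ] [-7.3  1.5 20.5]
14.72 62.0 [549.5  -6.7  37.1] [-7.6  0.  21.3]
14.97 64.0 [549.7  -4.7  37.1] [-6.5  1.1 21.5]
15.22 66.0 [549.7  -2.7  37.1] [-6.9  0.2 21.1]
15.47 68.0 [549.9  -0.7  37. ] [-7.3  0.3 20.4]
15.72 70.0 [550.    1.3  37. ] [-6.3  0.6 20.7]
15.97 72.0 [550.1   3.3  37. ] [-7.   0.4 20.3]
16.23 74.0 [550.2   5.3  37.1] [-7.6  0.8 21.1]
16.48 76.0 [550.2   5.7  37. ] [-6.3 -3.  22.1]
16.73 78.0 [550.2   5.8  36.9] [-7.1 -6.  22.2]
16.98 80.0 [550.2   5.9  36.8] [-6.7 -9.6 21.5]
17.23 82.0 [550.5   6.7  36.8] [ -5.9 -11.3  21.3]
17.48 84.0 [551.    8.3  36.9] [ -6.2 -12.5  20.9]
17.73 86.0 [551.6  10.3  37. ] [ -4.1 -12.1  20.2]
17.98 88.0 [551.8  11.2  36.9] [ -4.5 -14.8  20.3]
slider_face 0.96 [548.9  38.2  40.5]
```

View pics/w4c.png

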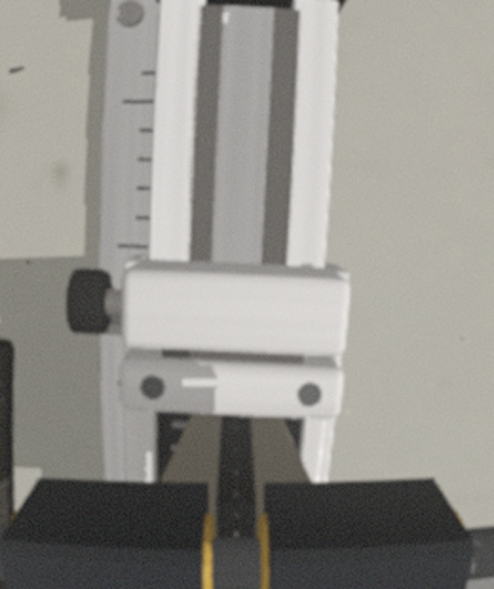

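The slider rests on the stop's bumper, with a dark line of contact at row ~355 and the force rising to about 15 N. I lift straight up and check.

```bash
python3 - <<'E'
from h import *
d=np.load("press.npz");p=d["p"];z=float(d["z"]);q=p+float(d["a"])*d["u"];f0=d["f0"]
robot.servo_line([q[0],q[1],48],feed=25); s=robot.observe();print(s["tcp_pos"].round(1),(s["contact_force"]-f0).round(1))
robot.servo_line([q[0],q[1],180],feed=120)
s=robot.observe();print(s["t"],s["tcp_pos"].round(1),(s["contact_force"]-f0).round(1))
ci=viewer.camera_info("wrist"); im=viewer.read_camera("wrist")
for n in ("slider_face","stop_face","pad_top"):
    for d in viewer.pinpoint(n,"wrist")[:1]: print(n,round(d["confidence"],2),world(d["at"],ci).round(1))
cv2.imwrite("pics/w5c.png",cv2.resize(im[0:260,230:430,::-1],None,fx=2.3,fy=2.3,interpolation=cv2.INTER_CUBIC))
E
```

```text
[550.   11.7  46.4] [  1.  -12.7  -4.4]
20.2417 [550.7  19.2 179.2] [-0.   1.3  0.3]
slider_face 0.78 [547.6  40.1  39.8]
stop_face 0.8 [549.3  36.   40.7]
pad_top 0.87 [546.5 -11.9  48.9]
```

View pics/w5c.png

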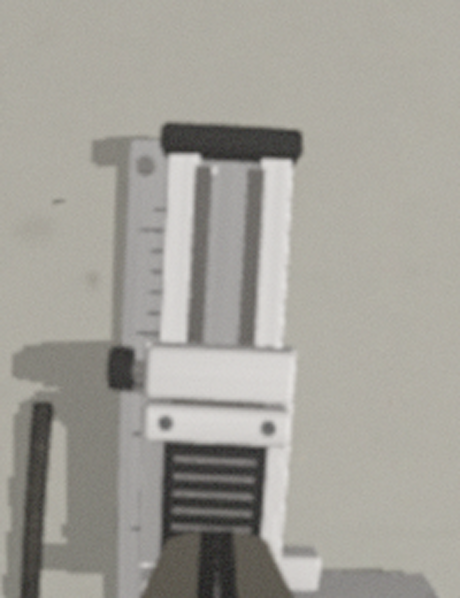

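The picture shows the slider's rib (215,425) against the stop's bumper (215,402). The pad is up, the stop is in its place by the ticks and the fingers are clear, so I hand the job in.

```bash
python3 - <<'E'
from h import *
print(robot.job_done())
E
```

```text
the job is handed in; nothing more can be done
None
```

The slider was pushed to the stop with its pad held down, then released to lock there. The last picture shows it against the stop with the pad up, and the job is handed in at about 20 s of the 37 s allowed; no verdict came back.

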